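# Put the keys away and clamp the organizer tray shut

### The arm

A 6-joint arm with a two-finger parallel gripper is mounted at the origin on the work surface. World frame = base frame: x ahead of the robot, y to its left, z up, the work surface at z = 0. Lengths are in mm, angles in rad, forces in N, time in s.
With the tool pointing down it reaches from about 275 to 750 mm from the base axis. Payload 10.2 kg.
Tool frame: the origin (TCP) lies at the very end of the fingers, on their centre line; the grasp point (between the pads) lies 19 mm behind it; z points along the fingers, y is the line along which they close (so a half turn about z gives the same grasp; the last joint's range is limited). The gripper opens to 85 mm and grips with 20 to 120 N. Pads are 22 mm wide; open, the fingers measure 114 mm over their backs; the gripper's body (76 mm by 85 mm) begins 54 mm behind the grasp point. The pads swing forward as they close: fully open they stand 13 mm farther back than shut.
Start: joints at [0.891, 0.313, 1.498, -0, 1.331, -0.223], TCP at [231.579, 471.171, 231.294] pointing down, gripper open.
Joint ranges: [-2.94, 2.94], [-0.97, 2.17], [0.19, 2.56], [-1.23, 4.37], [0.02, 3.11], [-2.88, 2.88]. Speed limits (rad/s): [2.39, 2.39, 3.01, 3.14, 3.14, 3.14].

### API

Orientations are given as a unit quaternion [w, x, y, z].
In Python, from rig import ctrl gives the robot as it stands.
- The arm moves only by the shell command python3 -m inch 'ROWS' [OPENING] [FORCE]. ROWS is text: rows parted by semicolons, each of 6 numbers parted by spaces: the shift along the tool's x, y, z in mm, then the turn, a rotation vector about the tool's x, y, z in units of 6 degrees (1.0 is 6 degrees). A call has exactly 10 rows; each row shifts and turns the commanded pose from where the row before left it, along the tool's axes as they then stand; what a row does not reach is not made up. A row lasts 1/12 s, in which the tool goes at most 41.7 mm and 7.16 degrees, less where a joint would pass 70% of its speed; a pose out of reach is approached as far as the arm can. A call with a gripper value outside its range is refused whole. OPENING is the opening, from 0 (shut) to 1 (fully open), set as the call begins (- or left out, the last holds). The fingers move at their own pace and stop on an object; FORCE is the grip in N (left out, the last holds). Time passes only in rows, so rows that do not move let the fingers close, or fill a call up. It gives the time, the measured TCP pose, the force, the opening and the grip force at its end, in the units of the state.
- ctrl.sense(): the state, without advancing time (a new reading comes with each control period).
- ctrl.capture(name): name is "side" or "top" or "wrist"; returns a dict with "image" (480x640x3 uint8, red, green, blue), "intrinsics" (3x3 intrinsics, pixels), "rvec" (rotation vector, rad) and "tvec" (3), from world to camera coordinates, as OpenCV has them. Camera axes: x right, y down, z forward; pixel columns grow to the right and rows downward; lengths in mm; the calibration is good to about 2 mm. The wrist camera is an equidistant fisheye: a pixel r from the principal point sees the ray r / f radians off the axis. A picture is of the moment at which its call begins. There is no depth.
- ctrl.finish_job(): hands the job in; it is judged then, once.
The state is a dict: "time_s": time; "joints": joint angles; "dq": joint speeds; "tau": joint torques, N m; "eef_pos": TCP position; "ee_rot": TCP orientation; "force": force on the tool from outside, world axes, zero at the start; "wrist_torque": the same for the moment, N m; "grip_width": opening from 0.0 (shut) to 1.0 (fully open); "grip_force": force on a finger pad.
Only numpy, scipy, OpenCV 4.12 (cv2) and the standard library are available. Lean on these libraries where they do the work, as an engineer would, in place of code of your own. Each camera call takes 0.05 s, during which the arm holds its last target. There are 200 camera calls.

### The job

Put the keys into the open tray of the white drawer organizer, slide the tray fully home, then turn the winged knob on top clockwise until its clamp holds the tray firmly, feeling for the bite and not overtightening it. Keep clear of the thin letter-rack panel right beside the knob, do not disturb the other things on the console, and let go at the end.

Things in the scene. Friction and masses are not known exactly. Their poses are not given: they have to be found in the camera images.
- organizer: White plastic drawer organizer, fixed, 220 mm deep, 230 mm wide, top plate 76 mm above the table. Origin on the table straight below the knob's axis; x points from its front to its back, z up: the shell's front edge is at x = -28 mm, its back at +192 mm, its sides at y = +-115 mm. Only the part of the tray pulled out past the front edge is open from above.
- tray (a joint): How far the tray is pulled out, in m: 0 is fully home (counted as home below 3 mm), up to 0.145; it slides out to the organizer's -x with about 1.5 N of friction and stays where it is left.
- tray_floor (a point): Point on the tray's floor (8 mm above the table) on its centre line; moves with the tray, axes as the organizer's. From it the inside runs from x = -70 mm (back of the front ledge block, 60 mm wide in y, 44 mm high; -106 mm beside that block) to x = +80 mm and y = -100 to +100 mm; walls 36 mm high. When home it is 78 mm behind the knob's axis (organizer's +x).
- tray_front (a point): Middle of the top edge of the tray's front panel, on its outer face (the face to push, looking to the organizer's -x), 75 mm above the table. The panel is 9 mm thick, 230 mm wide and 72 mm high; a small grey lip near its top stands out 9 mm over the middle 70 mm (63 to 69 mm above the table); push on it or below it.
- knob (a joint): Winged knob, rad: 0 at the start (wings along the organizer's y), grows clockwise from above (tightening), stop at 3.4, stays where left. Running friction 0.2 N m (at standstill it can hide as much either way, so compare like readings). Drives a spring clamp 7 mm per rad onto the tray's ledge; it bites between 0.45 and 1.9 rad, differing each time; then the moment rises by 0.2 N m per rad.
- knob_grip (a point): On the knob's axis at the height to grip, 110 mm above the table and 34 mm above the top plate; its x axis is across the wings and its y axis along them. The wings are one flat plate, 9 mm thick, 52 mm from tip to tip and 32 mm high, from 88 to 120 mm above the table, over a round hub 22 to 26 mm wide.
- tray_ledge: Front ledge block of the tray, sprung, on which the clamp bears, 35 x 60 mm, top 52 mm above the table; under the top plate when the tray is home. After the bite the clamp force grows about 28 N per rad of knob. Firm is 8 to 22 N (aim for 15 N, about 0.5 rad past the bite); over 26 N is overtight. Origin: on the table, below the knob's axis when home.
- letter_rack: Letter rack fixed on the organizer's top. Its thin front panel stands 33 to 37 mm behind the knob's axis (organizer's +x), 130 mm wide, top 112 mm above the table; wing tips pass it at 7 mm; do not press it with more than 6 N. A second panel 67 mm behind the axis reaches 126 mm, its envelopes 135 mm. Origin as the organizer's.
- keys: Two flat aluminium keys, one on the other, with a thin split ring: 76 mm long, 10 mm thick, 50 g. Origin at the underside, 16 mm from the centre of the round bows (24 mm wide, at x = -16 mm); the blades (9 mm wide with small teeth) run to x = +32 mm and the ring reaches x = -46 mm. Grip across y, at the bows (24 mm). It lies flat, z up.
- remote: Grey plastic remote control, 150 x 44 x 18 mm, lying flat; bystander. Origin centre of underside, x along its length.
- clipper: Steel nail clipper, 58 x 13 x 11 mm; bystander. Origin centre of underside.
- dish: Dark blue ceramic dish, 130 mm wide, 35 mm high; bystander. Origin centre of underside.
- tea_glass: Small tea glass, 56 mm wide, 85 mm high; bystander. Origin centre of underside.
- tin: Round aluminium tin, 56 mm wide, 18 mm high, on the organizer's top behind the letter rack; bystander. Origin centre of underside.

How it is judged (in metres and radians):
On the way, in this order (a step that is already met when the one before it is completed fails the run):
1. the keys lie in the open tray, let go (value of joint tray above 0.05 m and x of keys in the frame of tray_floor between -0.106 and 0.08 m and y of keys in the frame of tray_floor between -0.1 and 0.1 m and z of keys in the frame of tray_floor below 0.02 m and contact force between the fingers and keys below 0.2 N), for 0.2 s.
2. the tray is fully home with the keys in it (value of joint tray below 0.003 m and z of keys in the frame of tray_floor below 0.02 m), for 0.2 s.
3. the clamp bears on the tray's ledge with 8 to 22 N (contact force between tray_ledge and anything else between 8 and 22 N and value of joint knob above 0.3 rad), for 0.2 s.
At the end, for the whole second after the job is handed in: The tray is home within 3 mm with the keys at rest inside it, low in the tray (origin less than 20 mm above its floor), and the knob has been turned so that the clamp bears on the tray's ledge with 8 to 22 N (all of step 2 and all of step 3 and x of keys in the frame of tray_floor between -0.106 and 0.08 m and y of keys in the frame of tray_floor between -0.1 and 0.1 m and linear speed of keys below 0.02 m/s); the robot touches nothing.
It fails at once if the clamp is overtightened: more than 26 N on the tray's ledge (contact force between tray_ledge and anything else above 26 N).
It fails at once if the robot presses the letter rack with more than 6 N (contact force between any of the fingers, the arm and letter_rack above 6 N).
It fails at once if a bystander is moved more than 30 mm (distance of any of remote, clipper, dish, tea_glass, tin from where it was at the start of the episode above 0.03 m).
It also fails if it takes over 72 s, if anything falls off the work surface, if the arm or the gripper's body presses on something with over 40 N, if the wrist force passes 120 N, or if a joint passes its speed limit or range.

## Working session

There is one attempt and no reset: what is moved stays moved. The work goes in short steps, Python scripts to look and compute and a shell command to move; the robot and the scene stay as the last step left them, time stands still between calls to the robot, and variables do not carry over. Pictures are saved under pics/ and viewed, at most 10 in all, crops included, and the job is handed in when it is done.

```bash
mkdir -p pics; ls; cat > h.py <<'E'
import numpy as np, cv2, json
from rig import ctrl
def cap(name,fn=None):
    c=ctrl.capture(name)
    c={k:np.array(v) for k,v in c.items()}
    if fn: cv2.imwrite('pics/'+fn,c['image'][:,:,::-1])
    np.savez('cal_'+name,**{k:c[k] for k in('intrinsics','rvec','tvec')}); return c
def px2w(name,u,v,z):
    c=np.load('cal_'+name+'.npz');K=c['intrinsics'];R=cv2.Rodrigues(c['rvec'])[0];t=c['tvec'].ravel()
    d=np.linalg.inv(K)@[u,v,1]
    if name=='wrist':
        x=(u-K[0,2])/K[0,0];y=(v-K[1,2])/K[1,1];r=np.hypot(x,y)+1e-9
        d=np.array([x/r*np.sin(r),y/r*np.sin(r),np.cos(r)])
    o=-R.T@t;d=R.T@d
    return o+d*(z-o[2])/d[2]
def w2px(name,P):
    c=np.load('cal_'+name+'.npz');K=c['intrinsics'];R=cv2.Rodrigues(c['rvec'])[0];t=c['tvec'].ravel()
    p=np.atleast_2d(P)@R.T+t
    if name=='wrist':
        r=np.arctan2(np.hypot(p[:,0],p[:,1]),p[:,2]);a=np.arctan2(p[:,1],p[:,0])
        return np.c_[K[0,0]*r*np.cos(a)+K[0,2],K[1,1]*r*np.sin(a)+K[1,2]]
    return np.c_[K[0,0]*p[:,0]/p[:,2]+K[0,2],K[1,1]*p[:,1]/p[:,2]+K[1,2]]
E
python3 - <<'E'
from h import *
for n in('top','side'):
    c=cap(n,n+'0.png');print(n,c['intrinsics'].tolist(),c['rvec'].ravel(),c['tvec'].ravel())
print(ctrl.sense())
E
```

```text
pics
top [[456.02230538735023, 0.0, 317.96216183826374], [0.0, 456.02230538735023, 243.4894163357355], [0.0, 0.0, 1.0]] [ 1.95747635 -2.24826731  0.24785615] [  58.75737184  605.88462466 1104.66556811]
side [[436.81693124871254, 0.0, 318.12801035095833], [0.0, 436.81693124871254, 243.23465642308173], [0.0, 0.0, 1.0]] [ 0.3219154  -2.8454436   1.07009654] [ 594.83632391  178.06035845 1051.95056082]
{'time_s': 0.1, 'joints': array([ 8.90620645e-01,  3.13401076e-01,  1.49828673e+00, -2.60989670e-05,
        1.33100590e+00, -2.23406618e-01]), 'dq': array([-7.84301810e-05,  4.45785529e-04, -1.10315327e-03,  8.34534298e-04,
       -1.91187001e-03,  1.67386405e-03]), 'tau': array([ 3.56729652e-03, -4.12894499e+01, -2.60139298e+01, -2.56218266e-05,
        3.00120810e-03,  2.08561181e-05]), 'eef_pos': array([231.43979047, 471.00536568, 230.81670557]), 'ee_rot': array([-2.28945594e-04,  2.26401239e-01,  9.74033970e-01, -5.00825196e-04]), 'force': array([ 0.74307863, -0.36423183,  0.50456772]), 'wrist_torque': array([ 0.00480079,  0.03559515, -0.01905452]), 'grip_force': 0.0, 'grip_width': 0.9985034272406531}
```

View pics/top0.png

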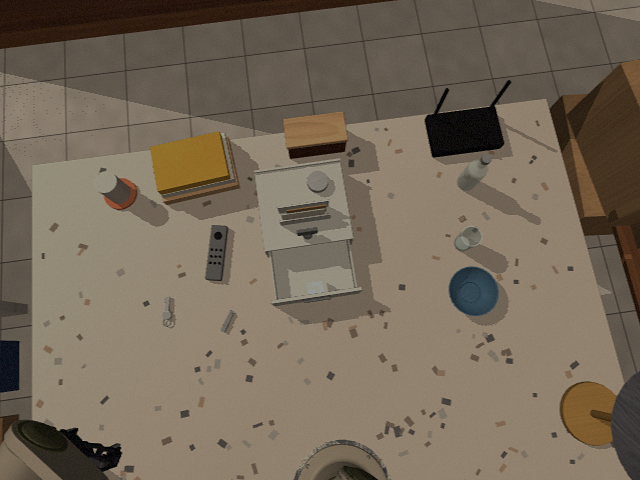

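View pics/side0.png

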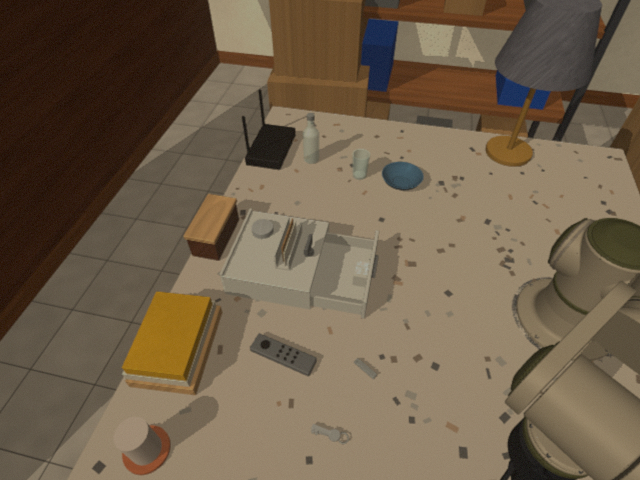

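The top view shows the keys at about (168,312) with the ring at (168,323) and the blade tip at (168,298). The knob is at (307,232), the organizer's front edge runs from (264,250) to (352,240), and the tray's front panel is at row ~297. The side view shows the keys at (330,433).

```bash
python3 - <<'E'
from h import *
for l,n,u,v,z in [('ring','top',168,324,3),('bow','top',167.5,314,8),('tip','top',169,297,5),('bow s','side',336,436,8),('tip s','side',313,427,5),('ring s','side',347,437,3),
 ('knob','top',307,231.5,120),('FL','top',264,250,76),('FR','top',352,240,76),('BL','top',255,171,76),('BR','top',343,162,76),('panL','top',275,304,75),('panR','top',360,292,75),('knob s','side',309,240,120)]:
    print(l,px2w(n,u,v,z).round(1))
im=cv2.imread('pics/top0.png')
a=cv2.resize(im[280:340,130:250],None,fx=6,fy=6,interpolation=2)[:,:400]
b=cv2.resize(im[150:310,245:365],None,fx=3.3,fy=3.3,interpolation=2)
h=max(a.shape[0],b.shape[0]);f=lambda i:np.vstack([i,np.zeros((h-i.shape[0],i.shape[1],3),np.uint8)])
cv2.imwrite('pics/z.png',np.hstack([f(a),f(b)]))
print(cv2.Rodrigues(ctrl.capture('wrist')['rvec'])[0])
E
```

```text
ring [463.1 391.5   3. ]
bow [488.6 389.5   8. ]
tip [533.1 383.7   5. ]
bow s [482.8 395.    8. ]
tip s [531.6 387.3   5. ]
ring s [461.3 390.4   3. ]
knob [630.3  -1.2 120. ]
FL [608.6 113.5  76. ]
FR [ 603.5 -112.5   76. ]
BL [824.8 113.4  76. ]
BR [ 817.6 -121.5   76. ]
panL [468.8 101.8  75. ]
panR [ 469.2 -111.9   75. ]
knob s [633.1  -2.2 120. ]
[[ 0.44135134  0.89733192 -0.00210157]
 [ 0.85618946 -0.42041213  0.3003219 ]
 [ 0.2686049  -0.13434681 -0.95383559]]
```

View pics/z.png

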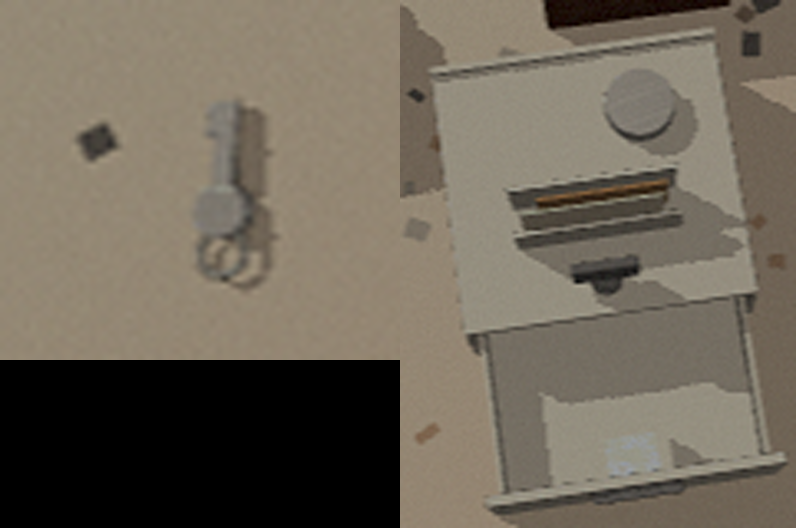

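The zoomed crop shows the keys with the bow at top-image pixel (167,315) and the tip at (168,297). The organizer corners are at (265.6,251.5), (353.2,238.5), (255,171), (340.5,160), and the outer panel edge runs from (272,304) to (362,289).

```bash
python3 - <<'E'
from h import *
g=lambda x,y:((x-400)/3.3+245-.35,y/3.3+150-.35)
P={}
for l,x,y,z in [('FL',468,335,76),('FR',757,294,76),('BL',433,70,76),('BR',715,32,76),('panL',488,508,75),('panR',785,461,75),('kL',572,268,120),('kR',638,260,120),('rackL',516,240,112),('rackR',682,214,112)]:
    P[l]=px2w('top',*g(x,y),z);print(l,P[l].round(1))
for a,b in[('FR','FL'),('panR','panL'),('kR','kL'),('rackR','rackL'),('BR','BL')]:
    d=P[b]-P[a];print(a,np.linalg.norm(d).round(1),'yaw',np.arctan2(-d[0],d[1]).round(4),((P[a]+P[b])/2).round(1))
print(px2w('top',166.7,315,9).round(1),px2w('top',167.5,296.7,4).round(1),px2w('top',166.6,326,3).round(1))
s=ctrl.sense();R=__import__('scipy.spatial.transform',fromlist=['x']).Rotation.from_quat(s['ee_rot'],scalar_first=True).as_matrix();print(R.round(3))
E
```

```text
FL [605.1 110.7  76. ]
FR [ 606.5 -115.1   76. ]
BL [825.3 114.2  76. ]
BR [ 826.1 -115.    76. ]
panL [471.1 110.7  75. ]
panR [ 475.3 -116.2   75. ]
kL [635.4  23.7 120. ]
kR [634.7 -26.1 120. ]
rackL [665.1  63.1 112. ]
rackR [668.  -64.4 112. ]
FR 225.8 yaw 0.0059 [605.8  -2.2  76. ]
panR 226.9 yaw 0.0188 [473.2  -2.7  75. ]
kR 49.8 yaw -0.0141 [635.1  -1.2 120. ]
rackR 127.5 yaw 0.0225 [666.6  -0.7 112. ]
BR 229.2 yaw 0.0036 [ 8.257e+02 -4.000e-01  7.600e+01]
[486.2 391.4   9. ] [534.6 387.9   4. ] [458.4 395.5   3. ]
[[-0.897  0.441 -0.001]
 [ 0.441  0.897 -0.001]
 [ 0.    -0.001 -1.   ]]
```

```bash
python3 -m inch '0 0 0 0 0 -0.93;0 0 0 0 0 -0.93;0 0 0 0 0 -0.93;0 0 0 0 0 -0.93;-33 -8 14 0 0 0;-33 -8 14 0 0 0;-33 -8 14 0 0 0;-33 -8 14 0 0 0;-33 -8 14 0 0 0;-33 -8 14 0 0 0'
cat >> h.py <<'E'
from scipy.spatial.transform import Rotation as Ro
def to(p,yaw=None):
    "delta from the present pose to world TCP p; yaw = world angle of tool y (deg)"
    s=ctrl.sense();R=Ro.from_quat(s['ee_rot'],scalar_first=True).as_matrix()
    d=R.T@(np.array(p)-s['eef_pos']);y=np.degrees(np.arctan2(R[1,1],R[0,1]))
    print('t',s['time_s'],'at',s['eef_pos'].round(1),'yaw',y.round(2),'tilt',np.degrees(np.arccos(-R[2,2])).round(2),'shift',d.round(1),'F',s['force'].round(1),'tq',s['wrist_torque'].round(3),'grip',s['grip_width'].round(3),s['grip_force'])
    if yaw is not None: print('turn z units',((y-yaw)/6).round(3))
E
python3 -c "
from h import *
to([486,391,60],86)"
```

```text
time_s: 0.98
eef_pos: [427.3, 409.1, 146.4]
ee_rot: [-0.0, 0.034, 0.999, -0.0]
force: [-0.7, 0.6, 0.4]
grip_width: 1.002
grip_force: 0.0Traceback (most recent call last):
  File "<string>", line 3, in <module>
    to([486,391,60],86)
    ~~^^^^^^^^^^^^^^^^^
  File "h.py", line 28, in to
    print('t',s['time_s'],'at',s['eef_pos'].round(1),'yaw',y.round(2),'tilt',np.degrees(np.arccos(-R[2,2])).round(2),'shift',d.round(1),'F',s['force'].round(1),'tq',s['wrist_torque'].round(3),'grip',s['grip_width'].round(3),s['grip_force'])
                                                                                                                                                                                                       ^^^^^^^^^^^^^^^^^^^^^
AttributeError: 'float' object has no attribute 'round'
```

```bash
sed -i "s/s\['grip_width'\].round(3)/s['grip_width']/" h.py
python3 -m inch '-12 -2.8 12 0 0 0;-12 -2.8 12 0 0 0;-12 -2.8 12 0 0 0;-12 -2.8 12 0 0 0;-12 -2.8 12 0 0 0;0 0 0 0 0 0;0 0 0 0 0 0;0 0 0 0 0 0;0 0 0 0 0 0;0 0 0 0 0 0' 0.55
python3 -c "
from h import *
to([486,391,2],86)
cap('wrist','w1.png')
print(w2px('wrist',[[486,391,9],[534.6,388,4],[458,395,3]]),w2px('wrist',[[486,391,-1]]))"
```

```text
time_s: 1.82
eef_pos: [484.5, 392.5, 88.2]
ee_rot: [0.0, 0.033, 0.999, 0.0]
force: [-0.4, 0.3, -0.4]
grip_width: 0.549
grip_force: 0.0
t 1.8167 at [484.5 392.5  88.2] yaw 86.19 tilt 0.07 shift [-1.5 -1.4 86.2] F [-0.4  0.3 -0.4] tq [ 0.001  0.051 -0.051] grip 0.5489766389203468 0.0
turn z units 0.031
[[312.8966252  250.35071058]
 [313.39150609 313.91616591]
 [316.26730856 204.74944986]] [[312.96186011 245.33026505]]
```

View pics/w1.png

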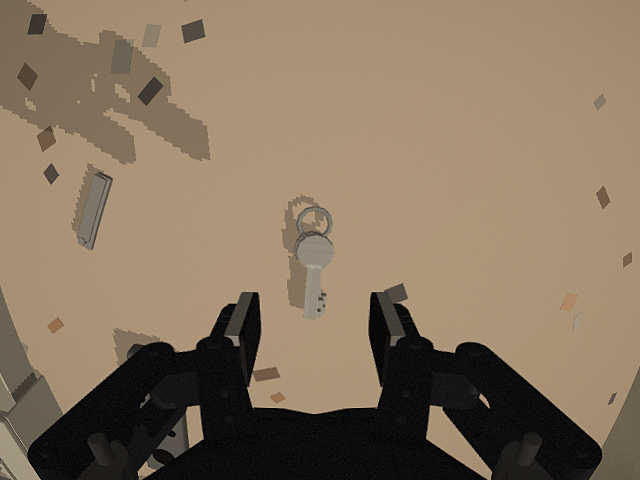

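Wrist view: the key bow is at (315,249) against a predicted (313,250), between the fingers, so I go down and grip.

```bash
python3 -m inch '-1.5 -1.4 20 0 0 0;0 0 20 0 0 0;0 0 20 0 0 0;0 0 15 0 0 0;0 0 7 0 0 0;0 0 3 0 0 0;0 0 0 0 0 0;0 0 0 0 0 0;0 0 0 0 0 0;0 0 0 0 0 0' 0.55
python3 -m inch '0 0 0 0 0 0;0 0 0 0 0 0;0 0 0 0 0 0;0 0 0 0 0 0;0 0 0 0 0 0;0 0 0 0 0 0;0 0 0 0 0 0;0 0 0 0 0 0;0 0 0 0 0 0;0 0 0 0 0 0' 0.1 30
```

```text
time_s: 2.7
eef_pos: [486.6, 390.7, 3.3]
ee_rot: [0.001, 0.034, 0.999, 0.0]
force: [0.6, 0.7, -0.3]
grip_width: 0.551
grip_force: 0.0
time_s: 3.53
eef_pos: [486.4, 390.8, 2.9]
ee_rot: [0.0, 0.034, 0.999, 0.0]
force: [-1.2, 0.7, 5.7]
grip_width: 0.269
grip_force: 29.3
```

```bash
python3 -m inch '0 0 -8 0 0 0;0 0 -16 0 0 0;0 0 -24 0 0 0;0 0 -24 0 0 0;0 0 -24 0 0 0;0 0 -14 0 0 0;0 -10 0 0 0 0;-4 -15 0 0 0 0;-8 -25 0 0 0 0;-8 -30 0 0 0 0'
python3 -m inch '-8 -32 0 0 0 0;-8 -32 0 0 0 0;-8 -32 0 0 0 0;-8 -32 0 0 0 0;-8 -32 0 0 0 0;-8 -32 0 0 0 0;-8 -32 0 0 0 0;-8 -20 0 0 0 0;0 -10 0 0 0 0;0 0 0 0 0 -0.7'
python3 -c "
from h import *
to([548,50,13],90.5)
cap('wrist','w2.png')"
```

```text
time_s: 4.37
eef_pos: [499.9, 307.6, 110.5]
ee_rot: [-0.001, 0.033, 0.999, -0.001]
force: [0.7, -0.8, -0.1]
grip_width: 0.269
grip_force: 29.4
time_s: 5.2
eef_pos: [546.5, 48.8, 110.9]
ee_rot: [-0.001, -0.001, 1.0, -0.0]
force: [-0.9, -0.5, -1.9]
grip_width: 0.269
grip_force: 29.4
t 5.2 at [546.5  48.8 110.9] yaw 90.15 tilt 0.16 shift [-1.8  1.2 97.9] F [-0.9 -0.5 -1.9] tq [ 0.062  0.011 -0.002] grip 0.2689841313714675 29.438171088695526
turn z units -0.059
```

View pics/w2.png

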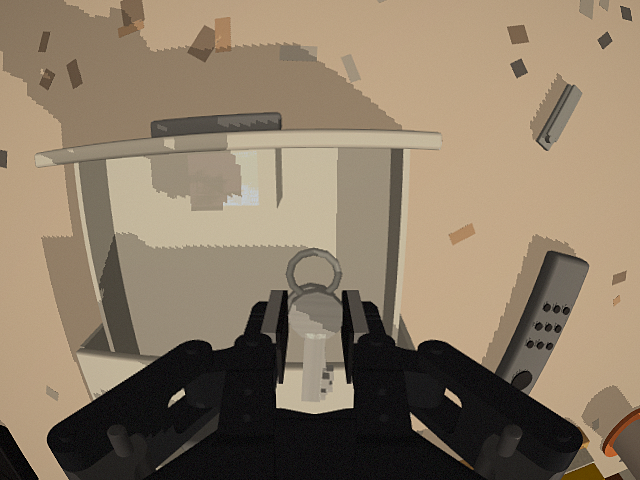

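Wrist view: the keys are held at the bow at (315,310), over the tray beside the ledge block at (230,180) and clear of the side wall at (395,250). I lower them and release.

```bash
python3 -m inch '0 0 20 0 0 0;0 0 25 0 0 0;0 0 25 0 0 0;0 0 15 0 0 0;0 0 8 0 0 0;0 0 4 0 0 0;0 0 1 0 0 0;0 0 0 0 0 0;0 0 0 0 0 0;0 0 0 0 0 0'
python3 -m inch '0 0 0 0 0 0;0 0 0 0 0 0;0 0 0 0 0 0;0 0 0 0 0 0;0 0 0 0 0 0;0 0 0 0 0 0;0 0 -10 0 0 0;0 0 -25 0 0 0;0 0 -30 0 0 0;0 0 -30 0 0 0' 0.5
python3 -c "
from h import *
to([440,-3,60],90.5)
cap('wrist','w3.png')"
```

```text
time_s: 6.08
eef_pos: [548.0, 51.6, 15.1]
ee_rot: [0.001, -0.003, 1.0, -0.0]
force: [-0.7, -0.4, -0.4]
grip_width: 0.263
grip_force: 29.5
time_s: 6.92
eef_pos: [547.3, 51.6, 111.0]
ee_rot: [-0.0, -0.003, 1.0, 0.0]
force: [0.5, 0.3, -0.5]
grip_width: 0.499
grip_force: 0.0
t 6.9167 at [547.3  51.6 111. ] yaw 90.35 tilt 0.03 shift [107.6 -54.   51. ] F [ 0.5  0.3 -0.5] tq [ 0.027 -0.015  0.012] grip 0.499034597355852 0.0
turn z units -0.025
```

View pics/w3.png

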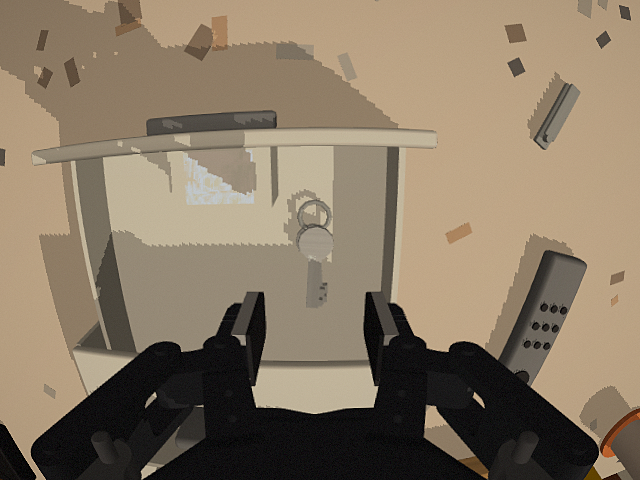

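Wrist view: the keys lie flat on the tray floor with the bow at (315,242), released. Next I close the fingers and go in front of the panel.

```bash
python3 -m inch '15 -5 0 0 0 0;20 -10 0 0 0 0;25 -13 0 0 0 0;25 -13 0 0 0 0;20 -10 0 0 0 0;13 -3 5 0 0 0;0 0 18 0 0 0;0 0 20 0 0 0;0 0 12 0 0 0;0 0 4 0 0 0' 0
python3 -c "
from h import *
to([453,-3,52],90.5)"
```

```text
time_s: 7.8
eef_pos: [429.2, -3.0, 49.3]
ee_rot: [-0.001, -0.003, 1.0, 0.0]
force: [-1.0, 0.7, -0.2]
grip_width: 0.003
grip_force: 0.0
t 7.8 at [429.2  -3.   49.3] yaw 90.34 tilt 0.11 shift [-23.8  -0.1  -2.7] F [-1.   0.7 -0.2] tq [-0.005  0.062  0.005] grip 0.002666132775821442 0.0
turn z units -0.027
```

Push gently (≤ ~200 mm/s) to about x = 565, then creep.

```bash
python3 -m inch '-6 0 -0.3 0 0 0;-8 0 -0.3 0 0 0;-6 0 -0.3 0 0 0;-5 0 -0.3 0 0 0;-8 0 -0.3 0 0 0;-10 0 -0.3 0 0 0;-12 0 -0.3 0 0 0;-12 0 -0.3 0 0 0;-12 0 0 0 0 0;-12 0 0 0 0 0'
python3 -m inch '-12 0 0 0 0 0;-9 0 0 0 0 0;-6 0 0 0 0 0;-4 0 0 0 0 0;-4 0 0 0 0 0;-3 0 0 0 0 0;-3 0 0 0 0 0;-2 0 0 0 0 0;-1 0 0 0 0 0;0 0 0 0 0 0'
```

```text
time_s: 8.63
eef_pos: [521.6, -2.3, 52.7]
ee_rot: [-0.0, -0.003, 1.0, 0.0]
force: [-1.4, 0.9, 0.0]
grip_width: -0.0
grip_force: 1.0
time_s: 9.47
eef_pos: [565.2, -2.4, 52.7]
ee_rot: [0.0, -0.003, 1.0, -0.0]
force: [0.3, 0.7, 0.5]
grip_width: -0.002
grip_force: 0.0
```

```bash
python3 -m inch '-1 0 0 0 0 0;-1 0 0 0 0 0;-1 0 0 0 0 0;-1 0 0 0 0 0;-1 0 0 0 0 0;-1 0 0 0 0 0;-1 0 0 0 0 0;0 0 0 0 0 0;0 0 0 0 0 0;0 0 0 0 0 0'
python3 -m inch '-1 0 0 0 0 0;-1 0 0 0 0 0;-1 0 0 0 0 0;0 0 0 0 0 0;0 0 0 0 0 0;0 0 0 0 0 0;0 0 0 0 0 0;0 0 0 0 0 0;0 0 0 0 0 0;0 0 0 0 0 0'
```

```text
time_s: 10.3
eef_pos: [572.1, -2.3, 52.7]
ee_rot: [0.0, -0.003, 1.0, -0.0]
force: [-0.6, 0.7, -0.1]
grip_width: -0.001
grip_force: 0.0
time_s: 11.13
eef_pos: [575.0, -2.2, 52.7]
ee_rot: [0.0, -0.003, 1.0, -0.0]
force: [0.1, 0.5, 0.4]
grip_width: 0.0
grip_force: 0.0
```

```bash
for i in 1 2 3; do python3 -m inch '-1 0 0 0 0 0;-1 0 0 0 0 0;-1 0 0 0 0 0;0 0 0 0 0 0;0 0 0 0 0 0;0 0 0 0 0 0;0 0 0 0 0 0;0 0 0 0 0 0;0 0 0 0 0 0;0 0 0 0 0 0' | grep -E 'pos|force:' | head -2; done
python3 -c "
from h import *
for n in('top','side'):
  c=cap(n)['image'][:,:,::-1]; cv2.imwrite('pics/p_'+n+'.png',c)
a=cv2.imread('pics/p_top.png')[150:310,240:370];b=cv2.imread('pics/p_side.png')[190:320,200:400]
a=cv2.resize(a,None,fx=3,fy=3);b=cv2.resize(b,(int(200*480/130*.55),int(130*480/130*.55)))
b=np.vstack([b,np.zeros((480-b.shape[0],b.shape[1],3),np.uint8)])
cv2.imwrite('pics/p.png',np.hstack([a,b]))"
```

```text
eef_pos: [577.2, -2.2, 52.6]
force: [-5.3, -1.3, 3.1]
eef_pos: [577.4, -2.1, 52.5]
force: [-22.6, -2.5, 14.1]
eef_pos: [577.5, -2.1, 52.4]
force: [-38.6, -4.3, 25.6]
```

View pics/p.png

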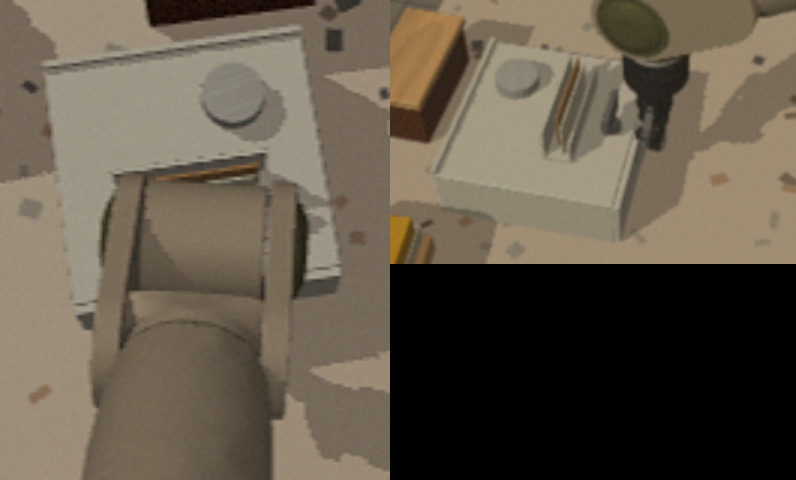

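The pictures show the tray shut flush against the shell with a hard stop felt, the wings still across, and the rack intact. I back off and check the wrist joint for the knob turn.

```bash
python3 -m inch '6 0 0 0 0 0;10 0 0 0 0 0;15 0 0 0 0 0;0 0 -20 0 0 0;0 0 -30 0 0 0;0 0 -36 0 0 0;0 0 -28 0 0 0;0 0 0 0 0 0;0 0 0 0 0 0;0 0 0 0 0 0' 0
python3 -c "
from h import *
to([633,-1.5,160],90.5);print(ctrl.sense()['joints'].round(3))"
```

```text
time_s: 14.57
eef_pos: [552.6, -2.3, 165.9]
ee_rot: [-0.001, -0.003, 1.0, 0.0]
force: [-0.5, -0.4, -0.7]
grip_width: -0.002
grip_force: 0.0
t 14.5667 at [552.6  -2.3 165.9] yaw 90.35 tilt 0.06 shift [-80.4   0.3   5.8] F [-0.5 -0.4 -0.7] tq [-0.006 -0.002 -0.079] grip -0.0023102508061102938 0.0
turn z units -0.025
[-0.216  0.431  1.506  0.     1.205 -1.793]
```

```bash
python3 -m inch '-10 0 0 0 0 0;-15 0 0 0 0 0;-20 0 0 0 0 0;-20 0 0 0 0 0;-15.4 0.3 0 0 0 0;0 0 0 0 0 1.1;0 0 0 0 0 1.1;0 0 0 0 0 1.1;0 0 0 0 0 1.1;0 0 0 0 0 1.1' 0.26
python3 -m inch '0 0 0 0 0 1.1;0 0 0 0 0 1.1;0 0 0 0 0 1.1;0 0 0 0 0 1.1;0 0 0 0 0 1.1;0 0 0 0 0 1.1;0 0 0 0 0 1.1;0 0 0 0 0 1.1;0 0 0 0 0 0.7;0 0 0 0 0 0'
python3 -c "
from h import *
cap('wrist','w4.png')
to([633,-1.5,93],0.6)
print(w2px('wrist',[[633,25,120],[633,-27,120],[666,63,112],[666,-66,112]]).round(0))
print([ctrl.sense()['joints'].round(3)[5]])
c=cap('side');b=c['image'][190:320,200:400,::-1];b=cv2.resize(b,(480,312),interpolation=2)
cv2.imwrite('pics/w4.png',np.vstack([cv2.imread('pics/w4.png')[100:380,80:560],b]))
"
```

```text
time_s: 15.4
eef_pos: [632.8, -1.5, 164.7]
ee_rot: [-0.002, 0.284, 0.959, -0.0]
force: [0.1, 0.2, -1.0]
grip_width: 0.258
grip_force: 0.0
time_s: 16.23
eef_pos: [632.8, -1.5, 164.8]
ee_rot: [-0.001, 0.706, 0.708, -0.001]
force: [0.5, -0.2, 0.3]
grip_width: 0.259
grip_force: 0.0
t 16.2833 at [632.9  -1.5 165.1] yaw 0.44 tilt 0.14 shift [-0.   0.2 72.1] F [ 1.1 -1.1  1. ] tq [-0.009 -0.002  0.03 ] grip 0.2645689832796553 0.0
turn z units -0.027
[[314. 221.]
 [314. 310.]
 [377. 149.]
 [365. 356.]]
[np.float64(-0.195)]
```

View pics/w4.png

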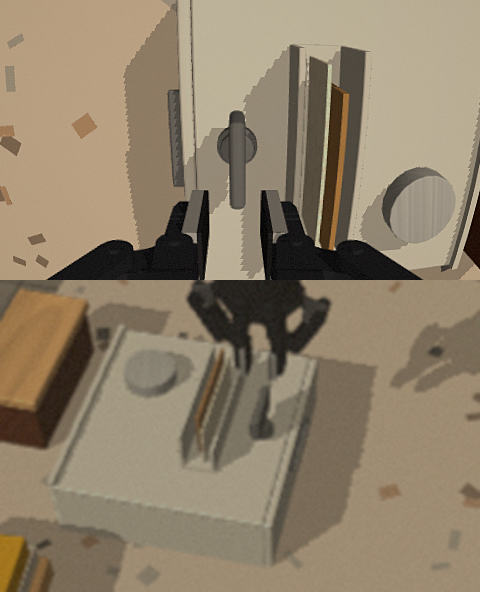

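Wrist view: the wing plate runs from (317,211) to (317,308) in full-image pixels. That is about 3 px right of and 5 px above the prediction, and the rack panel corner is near (380,147). I check the fit numerically.

```bash
python3 - <<'E'
from h import *
im=cv2.imread('pics/w4.png')[:280].mean(2)  # crop offset (80,100)
for r in (115,125,170,185,195): print('row',r+100, [int(v) for v in im[r,222:252]])
print('col317', [int(v) for v in im[100:220:2,237]])
for z in (120,88): print(z,w2px('wrist',[[x,y,z] for x in(630,639) for y in(25,-27)]).round(1).tolist())
for u,v in((317,211),(317,308)): print(px2w('wrist',u,v,120).round(1))
E
```

```text
row 215 [174, 174, 173, 172, 174, 175, 187, 109, 43, 44, 49, 56, 61, 63, 63, 65, 65, 69, 66, 72, 67, 71, 106, 141, 134, 136, 135, 134, 134, 135]
row 225 [172, 173, 172, 173, 174, 185, 121, 62, 61, 81, 80, 90, 93, 93, 91, 93, 94, 97, 93, 95, 94, 86, 70, 95, 142, 137, 137, 136, 137, 135]
row 270 [134, 134, 135, 135, 134, 135, 145, 79, 52, 67, 75, 85, 93, 93, 94, 95, 94, 93, 92, 92, 91, 89, 74, 91, 140, 136, 136, 133, 133, 134]
row 285 [136, 133, 136, 131, 134, 130, 181, 117, 61, 62, 76, 82, 88, 92, 93, 94, 91, 95, 94, 93, 92, 85, 80, 94, 141, 135, 136, 132, 134, 135]
row 295 [132, 136, 134, 131, 129, 176, 184, 117, 55, 63, 76, 81, 91, 93, 92, 93, 93, 93, 95, 93, 94, 88, 78, 96, 144, 135, 134, 133, 137, 134]
col317 [175, 173, 175, 173, 173, 125, 60, 64, 63, 65, 65, 74, 91, 93, 94, 95, 93, 91, 92, 96, 92, 93, 91, 91, 92, 97, 96, 92, 94, 94, 96, 94, 92, 92, 91, 95, 93, 92, 92, 93, 92, 93, 92, 92, 91, 93, 93, 94, 91, 91, 93, 92, 93, 90, 77, 183, 171, 173, 173, 173]
120 [[308.6, 221.4], [308.8, 309.5], [325.8, 221.4], [324.5, 309.6]]
88 [[309.5, 207.9], [309.6, 286.2], [324.3, 207.9], [323.4, 286.2]]
[634.4  30.6 120. ]
[634.7 -26.  120. ]
```

The top face spans rows 222 to 309, so the axis is at about (634.3, -1.2). I descend and grip.

```bash
python3 -m inch '0.3 1.4 10 0 0 0;0 0 15 0 0 0;0 0 15 0 0 0;0 0 12 0 0 0;0 0 10 0 0 0;0 0 6 0 0 0;0 0 4 0 0 0;0 0 0 0 0 0;0 0 0 0 0 0;0 0 0 0 0 0' 0.26
python3 -m inch '0 0 0 0 0 0;0 0 0 0 0 0;0 0 0 0 0 0;0 0 0 0 0 0;0 0 0 0 0 0;0 0 0 0 0 0;0 0 0 0 0 0;0 0 0 0 0 0;0 0 0 0 0 0;0 0 0 0 0 0' 0 30
cat > m.py <<'E'
from h import *
T=[];W=[]
for i in range(2):
    s=ctrl.sense();T.append(s['tau'][5]);W.append(s['wrist_torque'][2]);ctrl.capture('top')
s=ctrl.sense();T.append(s['tau'][5]);W.append(s['wrist_torque'][2])
R=Ro.from_quat(s['ee_rot'],scalar_first=True).as_matrix()
print('t %.2f yaw %.4f tau6 %s wz %s F %s'%(s['time_s'],np.arctan2(R[1,1],R[0,1]),np.round(T,4),np.round(W,3),s['force'].round(1)),s['grip_width'])
E
python3 m.py
```

```text
time_s: 17.17
eef_pos: [635.1, -1.3, 95.4]
ee_rot: [0.001, 0.705, 0.709, 0.0]
force: [-0.1, 0.1, -0.4]
grip_width: 0.258
grip_force: 0.0
time_s: 18.0
eef_pos: [634.3, -1.4, 95.5]
ee_rot: [-0.0, 0.705, 0.709, -0.0]
force: [-4.7, -0.9, 4.6]
grip_width: 0.101
grip_force: 32.7
t 18.10 yaw 0.0066 tau6 [0.1721 0.1721 0.1721] wz [0.132 0.137 0.189] F [-5.6 -0.5  5. ] 0.09877866801697992
```

```bash
cat > m.py <<'E'
from h import *
s=ctrl.sense();R=Ro.from_quat(s['ee_rot'],scalar_first=True).as_matrix()
print('t %.2f turned %.4f tau6 %.4f wz %.3f'%(s['time_s'],0.0066-np.arctan2(R[1,1],R[0,1]),s['tau'][5],s['wrist_torque'][2]),s['force'].round(1),s['eef_pos'].round(1),round(s['grip_width'],3))
E
python3 -m inch '0 -0.7 0 0 0 0;0 0 0 0 0 0.2;0 0 0 0 0 0.2;0 0 0 0 0 0.2;0 0 0 0 0 0.2;0 0 0 0 0 0.2;0 0 0 0 0 0.2;0 0 0 0 0 0.2;0 0 0 0 0 0.2;0 0 0 0 0 0.2' >/dev/null; python3 m.py
python3 -m inch '0 0 0 0 0 0.1;0 0 0 0 0 0.1;0 0 0 0 0 0.1;0 0 0 0 0 0.1;0 0 0 0 0 0.1;0 0 0 0 0 0.1;0 0 0 0 0 0.1;0 0 0 0 0 0.1;0 0 0 0 0 0.1;0 0 0 0 0 0.1' >/dev/null; python3 m.py
python3 -m inch '0 0 0 0 0 0.1;0 0 0 0 0 0.1;0 0 0 0 0 0.1;0 0 0 0 0 0.1;0 0 0 0 0 0.1;0 0 0 0 0 0.1;0 0 0 0 0 0.1;0 0 0 0 0 0.1;0 0 0 0 0 0.1;0 0 0 0 0 0.1' >/dev/null; python3 m.py
```

```text
t 18.93 turned 0.1910 tau6 -0.1471 wz 0.233 [-3.6 -0.3  5.4] [634.2  -1.3  95.5] 0.096
t 19.77 turned 0.2952 tau6 0.0185 wz 0.206 [-3.4  0.1  6.7] [634.1  -1.3  95.4] 0.099
t 20.60 turned 0.3999 tau6 0.0186 wz 0.182 [-4.7  0.1  5.4] [634.1  -1.3  95.4] 0.096
```

```bash
for i in 1 2 3; do python3 -m inch '0 0 0 0 0 0.1;0 0 0 0 0 0.1;0 0 0 0 0 0.1;0 0 0 0 0 0.1;0 0 0 0 0 0.1;0 0 0 0 0 0.1;0 0 0 0 0 0.1;0 0 0 0 0 0.1;0 0 0 0 0 0.1;0 0 0 0 0 0.1' >/dev/null; python3 m.py; done
```

```text
t 21.43 turned 0.5046 tau6 0.0186 wz 0.185 [-3.6 -0.2  6.5] [634.1  -1.3  95.5] 0.1
t 22.27 turned 0.6093 tau6 0.0186 wz 0.183 [-3.5  0.5  7.1] [634.1  -1.3  95.4] 0.097
t 23.10 turned 0.7140 tau6 0.0186 wz 0.181 [-3.7 -1.8  6.2] [634.   -1.3  95.4] 0.099
```

```bash
for i in 1 2 3; do python3 -m inch '0 0 0 0 0 0.1;0 0 0 0 0 0.1;0 0 0 0 0 0.1;0 0 0 0 0 0.1;0 0 0 0 0 0.1;0 0 0 0 0 0.1;0 0 0 0 0 0.1;0 0 0 0 0 0.1;0 0 0 0 0 0.1;0 0 0 0 0 0.1' >/dev/null; python3 m.py; done
```

```text
t 23.93 turned 0.8187 tau6 0.0187 wz 0.186 [-3.7  0.6  7.1] [634.   -1.3  95.5] 0.102
t 24.77 turned 0.9235 tau6 0.0361 wz 0.199 [-3.9  0.2  6.4] [634.   -1.3  95.4] 0.103
t 25.60 turned 1.0280 tau6 0.0555 wz 0.194 [-3.8  0.9  6.6] [634.   -1.2  95.5] 0.095
```

```bash
for i in 1 2 3; do python3 -m inch '0 0 0 0 0 0.1;0 0 0 0 0 0.1;0 0 0 0 0 0.1;0 0 0 0 0 0.1;0 0 0 0 0 0.1;0 0 0 0 0 0.1;0 0 0 0 0 0.1;0 0 0 0 0 0.1;0 0 0 0 0 0.1;0 0 0 0 0 0.1' >/dev/null; python3 m.py; done
```

```text
t 26.43 turned 1.1328 tau6 0.0748 wz 0.245 [-4.3  0.3  7.4] [633.9  -1.2  95.4] 0.101
t 27.27 turned 1.2374 tau6 0.0940 wz 0.289 [-4.4  0.5  6.6] [633.9  -1.2  95.4] 0.099
t 28.10 turned 1.3421 tau6 0.1131 wz 0.317 [-5.1  0.6  7.2] [633.9  -1.2  95.4] 0.097
```

Both torque readings put the clamp about 0.5 rad past the bite, or roughly 14 N. I hold a moment, release and lift straight up.

```bash
python3 -m inch '0 0 0 0 0 0;0 0 0 0 0 0;0 0 0 0 0 0;0 0 0 0 0 0;0 0 0 0 0 0;0 0 0 0 0 0;0 0 0 0 0 0;0 0 0 0 0 0;0 0 0 0 0 0;0 0 0 0 0 0' >/dev/null; python3 m.py
python3 -m inch '0 0 0 0 0 0;0 0 0 0 0 0;0 0 0 0 0 0;0 0 0 0 0 0;0 0 0 0 0 0;0 0 -5 0 0 0;0 0 -15 0 0 0;0 0 -20 0 0 0;0 0 -20 0 0 0;0 0 -20 0 0 0' 0.28; python3 m.py
python3 -m inch '0 0 -20 0 0 0;0 0 -20 0 0 0;0 0 -10 0 0 0;0 0 0 0 0 0;0 0 0 0 0 0;0 0 0 0 0 0;0 0 0 0 0 0;0 0 0 0 0 0;0 0 0 0 0 0;0 0 0 0 0 0'
python3 -c "
from h import *
cap('wrist','w5.png')
b=cv2.resize(cap('side')['image'][190:320,200:400,::-1],(480,312),interpolation=2)
cv2.imwrite('pics/w5.png',np.vstack([cv2.imread('pics/w5.png')[100:380,80:560],b]))"
```

```text
t 28.93 turned 1.3418 tau6 0.1988 wz 0.165 [-3.6  1.   7.2] [633.9  -1.2  95.4] 0.099
time_s: 29.77
eef_pos: [634.0, -1.3, 176.0]
ee_rot: [0.0, 0.993, 0.118, 0.0]
force: [0.2, -0.1, -0.2]
grip_width: 0.282
grip_force: 0.0
t 29.77 turned 1.3411 tau6 0.0000 wz -0.003 [ 0.2 -0.1 -0.2] [634.   -1.3 176. ] 0.282
time_s: 30.6
eef_pos: [633.9, -1.3, 224.3]
ee_rot: [-0.0, 0.993, 0.118, -0.0]
force: [0.0, 0.5, -0.7]
grip_width: 0.279
grip_force: 0.0
```

View pics/w5.png

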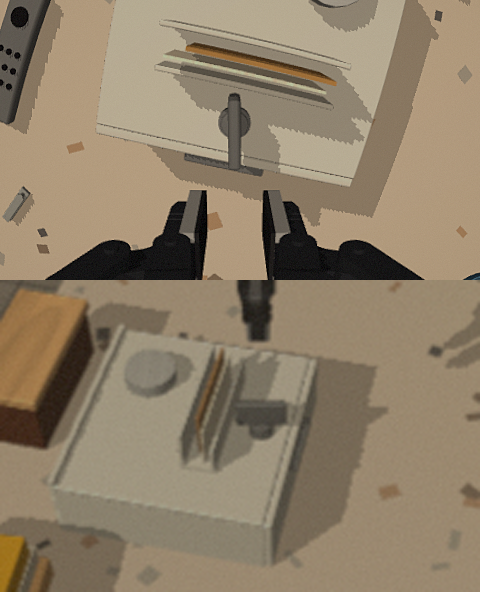

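The wings at crop pixel (235,130) stayed aligned with the gripper at about 1.34 rad, the tray is flush, the rack is intact, and the gripper is clear. I hand in.

```bash
python3 -c "
from rig import ctrl
print(ctrl.finish_job())"
```

```text
the job is handed in; nothing more can be done
None
```

The job is handed in at about 31 s, with no verdict returned: the keys are in the tray, the tray is home, the clamp is about 0.5 rad past the bite (estimated 14 N from torque), and the gripper is clear of everything.

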